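# Set the drain covers home with the fitting block

### The job

The five steel covers of the linear drain stand proud of their seats. Take the one wooden setting block that just fills the slot between the drain's lips, set it down in the slot on the end by the pipe outlet and press it along to the far end in one slow pass, firmly and evenly and without lifting it, so that every cover goes fully home, but never so hard (over 35 N) that the drain's springy bed is squashed flat. Then stand the block upright on the rubber mat again; touch the drain with nothing but that block, and leave the other two blocks and the loose fittings and carton where they are.

Things in the scene. Friction and masses are not known exactly. Their poses are not given: they have to be found in the camera images.
- drain: Aluminium linear drain on a springy bed, 300 mm long (its y, across the bench), 86 mm wide. Two lips 35 mm high; between them a 46 mm wide slot along y, open at both ends. In it solid landings 30 mm high at y=-150..-110 and 110..150 mm, and between these five steel covers, home level 30 mm too. Grey outlet stub, 30 mm thick, out of the -y end. Origin: underside centre, z up.
- block_mid: Beech setting block with a sole 40 mm wide; three look-alikes differ only in this. Sole 78 mm long (its y), 16 mm high: middle 40 mm flat, the last 19 mm at each end ramps up 7 mm. On top a grip rib 24 mm (x) by 36 mm (y), 16 to 60 mm above the underside. Both ends alike. Origin: underside centre, z up. About 0.12 kg.
- block_narrow: Beech setting block with a sole 28 mm wide; three look-alikes differ only in this. Sole 78 mm long (its y), 16 mm high: middle 40 mm flat, the last 19 mm at each end ramps up 7 mm. On top a grip rib 24 mm (x) by 36 mm (y), 16 to 60 mm above the underside. Both ends alike. Origin: underside centre, z up. About 0.12 kg.
- block_wide: Beech setting block with a sole 52 mm wide; three look-alikes differ only in this. Sole 78 mm long (its y), 16 mm high: middle 40 mm flat, the last 19 mm at each end ramps up 7 mm. On top a grip rib 24 mm (x) by 36 mm (y), 16 to 60 mm above the underside. Both ends alike. Origin: underside centre, z up. About 0.12 kg.
- bed: Springy bed that carries the drain: fixed steel plate 100 x 330 x 6 mm with rubber pads, long side along y. The drain's underside stands 14 mm above its origin (underside centre) and sinks 1 mm for every 6 N of pressing after the first 2 N; it cannot turn or shift sideways. It bottoms at 7.5 mm.
- mat: Black rubber mat 130 mm (its x) by 440 mm (its y), 3 mm thick, fixed, between robot and drain; the three blocks stand on it in any order. Origin: underside centre.
- coupling: Bystander: steel pipe coupling, 48 mm across, 45 mm high. Origin: underside centre.
- elbow: Bystander: blue plastic bent pipe, legs about 60 mm, lying flat, 28 mm high. Origin: under its bend.
- carton: Bystander: cardboard carton 90 x 130 x 60 mm. Origin: underside centre.
- cover0 (a joint): Press-in steel cover 0 of the drain (next to the outlet), 44 x 42.5 mm with four slots, centred at y=-88 mm of the drain. Value: how far it is pressed down, 0 = 5 mm proud of home level, 0.005 m = home. About 4 N moves it, and it stays where it is pushed to.
- cover1 (a joint): Press-in steel cover 1 of the drain (counted from the outlet), 44 x 42.5 mm with four slots, centred at y=-44 mm of the drain. Value: how far it is pressed down, 0 = 5 mm proud of home level, 0.005 m = home. About 4 N moves it, and it stays where it is pushed to.
- cover2 (a joint): Press-in steel cover 2 of the drain (counted from the outlet), 44 x 42.5 mm with four slots, centred at y=0 mm of the drain. Value: how far it is pressed down, 0 = 5 mm proud of home level, 0.005 m = home. About 4 N moves it, and it stays where it is pushed to.
- cover3 (a joint): Press-in steel cover 3 of the drain (counted from the outlet), 44 x 42.5 mm with four slots, centred at y=44 mm of the drain. Value: how far it is pressed down, 0 = 5 mm proud of home level, 0.005 m = home. About 4 N moves it, and it stays where it is pushed to.
- cover4 (a joint): Press-in steel cover 4 of the drain (farthest from the outlet), 44 x 42.5 mm with four slots, centred at y=88 mm of the drain. Value: how far it is pressed down, 0 = 5 mm proud of home level, 0.005 m = home. About 4 N moves it, and it stays where it is pushed to.
Things that resemble listed ones, but are neither listed nor needed, are in the scene too. What is shaped like the block_mid but green or turquoise is not meant.

How it is judged:
On the way, in this order (a step that is already met when the one before it is completed fails the run):
1. The fitting block is down in the slot by the outlet, touching, the far covers still proud (y of block_mid in the frame of drain between -0.17 and -0.075 m and x of block_mid in the frame of drain between -0.008 and 0.008 m and contact force between block_mid and drain above 0.5 N and z of block_mid in the frame of drain below 0.036 m and value of joint each of cover2, cover3, cover4 below 0.0035 m), for 0.1 s.
2. It presses (over 3 N) near the second cover, the first home, the last two still proud (y of block_mid in the frame of drain between -0.065 and -0.02 m and x of block_mid in the frame of drain between -0.008 and 0.008 m and contact force between block_mid and drain above 3 N and value of joint cover0 above 0.0035 m and value of joint each of cover3, cover4 below 0.0035 m), for 0.1 s.
3. It presses (over 3 N) near the middle cover, the first two home, the last still proud (y of block_mid in the frame of drain between -0.02 and 0.025 m and x of block_mid in the frame of drain between -0.008 and 0.008 m and contact force between block_mid and drain above 3 N and value of joint each of cover0, cover1 above 0.0035 m and value of joint cover4 below 0.0035 m), for 0.1 s.
4. It presses (over 3 N) near the fourth cover, the first three home (y of block_mid in the frame of drain between 0.025 and 0.07 m and x of block_mid in the frame of drain between -0.008 and 0.008 m and contact force between block_mid and drain above 3 N and value of joint each of cover0, cover1, cover2 above 0.0035 m), for 0.1 s.
5. It has reached the far end, still down in the slot, all covers home (y of block_mid in the frame of drain between 0.075 and 0.17 m and x of block_mid in the frame of drain between -0.008 and 0.008 m and z of block_mid in the frame of drain below 0.036 m and value of joint each of cover0, cover1, cover2, cover3, cover4 above 0.0035 m), for 0.1 s.
At the end, for the whole second after the job is handed in: All five covers are pressed at least 3.5 of their 5 mm; the 40 mm block stands upright (within 0.1 rad), at rest and released, on the rubber mat with its centre inside the mat's outline (value of joint each of cover0, cover1, cover2, cover3, cover4 above 0.0035 m and x of block_mid in the frame of mat between -0.065 and 0.065 m and y of block_mid in the frame of mat between -0.22 and 0.22 m and z of block_mid in the frame of mat below 0.008 m and angle between block_mid's own z axis and vertical below 0.1 rad and linear speed of block_mid below 0.02 m/s); the robot touches nothing.
It fails at once if The block is lifted more than 9 mm above home level between the first cover going home and the last one going home (value of joint cover0 above 0.0035 m and value of joint cover4 below 0.0035 m and z of block_mid in the frame of drain above 0.039 m).
It fails at once if The block is pressed so hard that the drain sinks more than 5.5 mm on its bed (about 35 N) (z of drain in the frame of bed below 0.0085 m).
It fails at once if The robot itself touches the drain (over 2 N) (contact force between any of the fingers, the arm and drain above 2 N).
It fails at once if A wrong block touches the drain or is moved more than 30 mm (distance of any of block_narrow, block_wide from where it was at the start of the episode above 0.03 m or contact force between any of block_narrow, block_wide and drain above 0.5 N).
It fails at once if The coupling, elbow or carton is moved more than 30 mm (distance of any of coupling, elbow, carton from where it was at the start of the episode above 0.03 m).
It also fails if it takes over 64 s, if anything falls off the work surface, if the arm or the gripper's body presses on something with over 40 N, if the wrist force passes 120 N, or if a joint passes its speed limit or range.

### The arm

A 6-joint arm with a two-finger parallel gripper is mounted at the origin on the work surface. World frame = base frame: x ahead of the robot, y to its left, z up, the work surface at z = 0. Lengths are in m, angles in rad, forces in N, time in s.
With the tool pointing down it reaches from about 0.4 to 0.925 m from the base axis. Payload 12.5 kg.
Tool frame: the origin (TCP) lies at the very end of the fingers, on their centre line; the grasp point (between the pads) lies 19 mm behind it; z points along the fingers, y is the line along which they close (so a half turn about z gives the same grasp; the last joint's range is limited). The gripper opens to 95 mm and grips with 3 to 60 N. Pads are 20 mm wide; open, the fingers measure 119 mm over their backs; the gripper's body (75 mm by 180 mm) begins 59 mm behind the grasp point.
Start: joints at [-1.268, 0.491, 1.559, -0, 1.092, -0.106], TCP at [0.248, -0.574, 0.215] pointing down, gripper open.
Joint ranges: [-3.1, 3.1], [-0.84, 2.19], [0.05, 2.79], [-1.13, 4.28], [0.06, 2.93], [-2.69, 2.69]. Speed limits (rad/s): [2.22, 2.22, 2.79, 3.14, 3.14, 3.14].

### API

Orientations are given as a rotation vector (axis times angle).
In Python, from cell import env, optics gives the robot as it stands. The module is installed in compiled form; this text tells all that it offers.
- The arm moves only by the tool send_rows, never from a script. Its argument "series" is text: rows parted by semicolons, each of 7 numbers parted by spaces: the shift along the world's x, y, z in m, then the turn, a rotation vector about the world's x, y, z in degrees, then the closure, from 0 (fully open) to 1 (shut). A call has exactly 5 rows; each row is the pose to reach, as a shift and turn from the pose commanded when the call began; what a row does not reach only later rows make up. A row lasts 1/10 s, in which the tool goes at most 50 mm and 8.59 degrees, less where a joint would pass 70% of its speed; a pose out of reach is approached as far as the arm can. A call with a gripper value outside its range is refused whole. The fingers move at their own pace and stop on an object; "newtons" is the grip in N (left out, the last holds). Time passes only in rows, so rows that repeat a pose let the fingers close, or fill a call up. It gives the time, the measured TCP pose, the force, the opening and the grip force at its end, in the units of the state.
- env.observe(): the state, without advancing time (a new reading comes with each control period).
- optics.read_camera(name): name is "scene" or "top"; returns the picture (400x640x3 uint8, red, green, blue); there is no depth.
- optics.camera_info(name): a dict with "mtx" (3x3 intrinsics, pixels), "R" (3x3) and "t" (3): a world point X has camera coordinates R X + t. Camera axes: x right, y down, z forward; pixel columns grow to the right and rows downward; lengths in m; the calibration is good to about 2 mm. A picture is of the moment at which its call begins. camera_info takes no time and is no camera call.
- env.job_done(): hands the job in; it is judged then, once.
Trained networks look in the newest picture that a camera, given by its name, has taken for a name from the list of things; names that differ only in an ending like _2 or _b are one class to them, and where a whole thing is asked for, a point or a joint stands for the part that bears it (a point fixed in the world has none). Each returns a list of dicts, best first, with "score" (0 to 1); they miss things now and then, are a little off and sometimes report something else, mostly with a low value. They report only what shows in the picture. A call takes as long as a camera call. They do not tell look-alikes from the thing itself.
- optics.outline_of(label, camera): "region" (400x640 bool, what is visible of it) and "rect" ([left, top, right, bottom] in pixels, round what is visible of it).
The state is a dict: "time_s": time; "joint_positions": joint angles; "joint_velocities": joint speeds; "joint_efforts": joint torques, N m; "position": TCP position; "tool_rot": TCP orientation; "force": force on the tool from outside, world axes, zero at the start; "torque": the same for the moment, N m; "gripper_width": opening from 0.0 (shut) to 1.0 (fully open); "finger_force": force on a finger pad.
Only numpy, scipy, OpenCV 4.12 (cv2) and the standard library are available. Lean on these libraries where they do the work, as an engineer would, in place of code of your own. Each camera call takes 0.05 s, during which the arm holds its last target. There are 200 camera calls.

## Working session

There is one attempt and no reset: what is moved stays moved. The work goes in short steps, Python scripts to look and compute and a tool call to move; the robot and the scene stay as the last step left them, time stands still between calls to the robot, and variables do not carry over. Pictures are saved under pics/ and viewed, at most 10 in all, crops included, and the job is handed in when it is done.

Besides the shell and the picture viewer there is one more tool, called in YAML: its name, and indented under it one key for each argument. send_rows: Moves the arm, as the interface text tells. Its arguments: {"type":"object","properties":{"series":{"type":"string"},"newtons":{"type":"number"}},"required":["series"]}

```bash
mkdir -p pics
cat > h.py <<'E'
import numpy as np, cv2
from cell import env, optics
def ray(cam,uv,z):
    c=optics.camera_info(cam);K=np.array(c["mtx"]);R=np.array(c["R"]);t=np.array(c["t"])
    o=-R.T@t; d=R.T@np.linalg.inv(K)@np.array([uv[0],uv[1],1.]); return o+d*(z-o[2])/d[2]
def proj(cam,X):
    c=optics.camera_info(cam);p=np.array(c["mtx"])@(np.array(c["R"])@np.array(X)+np.array(c["t"]));return p[:2]/p[2]
def save(cam,name,box=None,s=1):
    im=optics.read_camera(cam)[:,:,::-1]
    if box: im=im[box[1]:box[3],box[0]:box[2]]
    cv2.imwrite("pics/"+name,cv2.resize(im,None,fx=s,fy=s,interpolation=cv2.INTER_CUBIC))
E
python3 - <<'E'
from h import *
save("top","t1.png",None,1.25);save("scene","s1.png",None,1.25)
for c in("top","scene"):
    i=optics.camera_info(c);print(c,np.round(-np.array(i["R"]).T@np.array(i["t"]),3),np.array(i["R"]).round(2).tolist(),i["mtx"][0][0])
for l in("block_mid","block_narrow","block_wide","drain","mat","bed"):
    for o in optics.outline_of(l,"top"):print(l,round(o["score"],2),o["rect"])
E
```

```text
top [ 0.421 -0.014  1.105] [[-0.01, -1.0, 0.03], [-1.0, 0.01, -0.05], [0.05, -0.03, -1.0]] 420.5660732153077
scene [ 1.141 -0.326  0.846] [[0.43, 0.9, -0.01], [0.65, -0.32, -0.69], [-0.62, 0.29, -0.73]] 418.21644933013226
block_mid 0.96 [378.7, 136.6, 409.1, 168.8]
block_mid 0.63 [309.0, 205.2, 339.4, 220.5]
block_mid 0.6 [358.8, 257.7, 390.1, 287.6]
block_narrow 0.54 [360.1, 214.1, 388.8, 224.4]
block_wide 0.85 [252.1, 203.3, 280.3, 225.7]
drain 0.74 [311.6, 207.0, 337.0, 221.2]
drain 0.58 [222.3, 121.0, 359.3, 182.9]
mat 0.69 [234.9, 187.0, 404.6, 242.8]
bed 0.9 [220.4, 124.4, 359.4, 181.3]
```

View pics/t1.png

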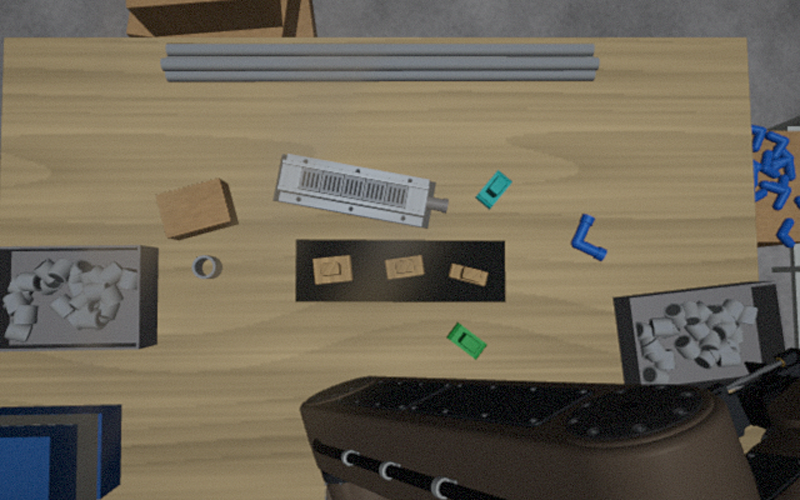

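View pics/s1.png

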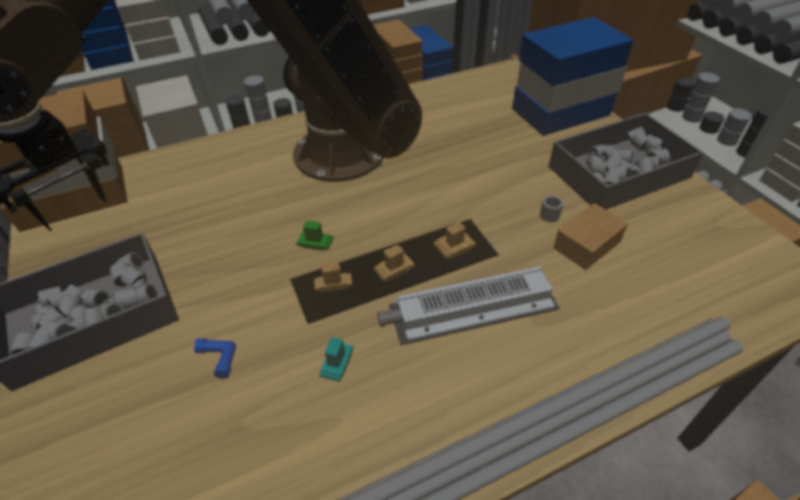

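The top picture (800x500 scale) shows three beech blocks on the mat: (332,269), (405,267) and (468,274). The turquoise one at (494,189) and the green one at (467,340) are decoys. The 40 mm block should be the middle one in width, (405,267). The drain is at (355,190), with its outlet on the right (-y) at (440,205). I'll confirm in a crop and measure.

Run:
```python
from h import *
save("top","t2.png",(212,112,402,252),4.2)
def quad(cam,uvs,z): return np.array([ray(cam,p,z)[:2] for p in uvs])
for l,z in(("block_mid",.012),("block_wide",.012),("block_narrow",.012),("drain",.035),("bed",.006),("mat",.003)):
  for cam in("top","scene"):
    for o in optics.outline_of(l,cam)[:4]:
        c=cv2.findContours(o["region"].astype(np.uint8),0,1)[0]; c=max(c,key=len).reshape(-1,2)
        w=quad(cam,c,z).astype(np.float32)
        r=cv2.minAreaRect(w*1000); print(l,cam,round(o["score"],2),np.round(o["rect"]),np.round(r[0]),np.round(r[1]),round(r[2],1))
```

```text
block_mid top 0.96 [311. 208. 340. 219.] [454. -40.] [40. 78.] 7.4
block_mid top 0.59 [383. 135. 409. 168.] [ 613. -231.] [44. 82.] 47.0
block_mid top 0.58 [359. 256. 392. 288.] [ 299. -167.] [78. 40.] 52.4
block_mid scene 0.97 [254. 269. 285. 307.] [ 611. -231.] [53. 89.] 51.8
block_mid scene 0.94 [301. 193. 334. 227.] [441. -41.] [80. 84.] 7.9
block_mid scene 0.91 [237. 179. 265. 198.] [ 289. -158.] [78. 87.] 54.7
block_wide top 0.67 [250. 203. 281. 225.] [450. 109.] [52. 79.] 4.7
block_wide scene 0.82 [350. 179. 380. 206.] [440. 114.] [86. 92.] 8.6
block_wide scene 0.42 [352. 230. 375. 250.] [582.  33.] [44. 46.] 78.0
block_narrow top 0.65 [361. 216. 388. 226.] [ 437. -173.] [75. 27.] 75.3
block_narrow scene 0.59 [250. 209. 283. 236.] [ 420. -166.] [82. 80.] 63.9
drain top 0.86 [223. 120. 358. 183.] [607.  42.] [349. 101.] 78.5
drain scene 0.85 [300. 212. 441. 273.] [621.  40.] [352. 105.] 79.3
bed top 0.58 [220. 124. 359. 182.] [614.  45.] [363. 106.] 78.9
bed scene 0.8 [301. 213. 446. 275.] [607.  51.] [364. 119.] 78.8
mat top 0.63 [234. 190. 403. 247.] [445. -32.] [439. 132.] 89.0
mat scene 0.85 [232. 174. 398. 257.] [448. -32.] [438. 132.] 88.9
```

View pics/t2.png

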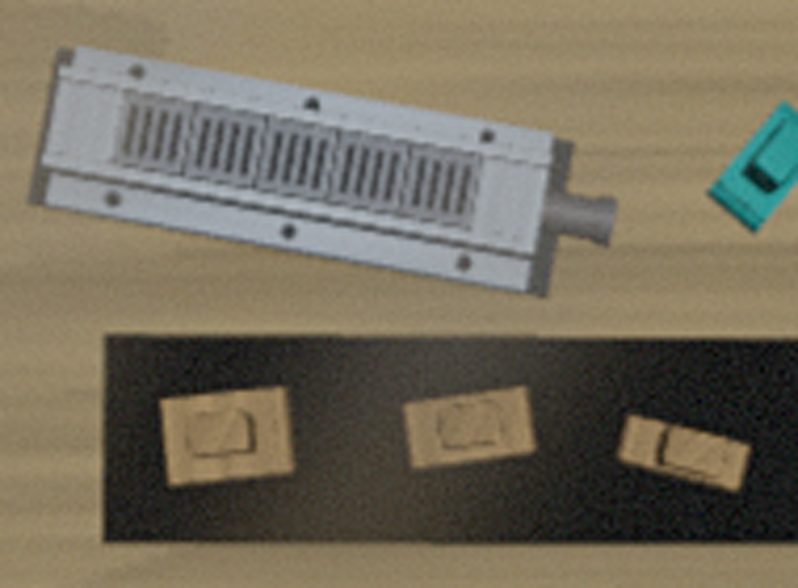

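The crop confirms it: (228,437) is 52 mm wide, (470,428) is 40 x 78 mm (block_mid) and (685,452) is 27 mm (narrow). Next I'll get the slot line from the drain's edges, plus the rib centre.

Run:
```python
from h import *
f=lambda p,z,cam="top":ray(cam,(np.array(p)+.5)/4.2-.5+np.array([212,112]),z)
q={k:f(p,.049) for k,p in dict(LT=(75,48),RT=(553,133),RB=(530,292),LB=(45,203)).items()}
for k in q: print(k,q[k].round(4))
c=sum(q.values())/4; yv=q["LT"]-q["RT"]+q["LB"]-q["RB"]
print("c",c.round(4),"yaw",np.degrees(np.arctan2(-yv[0],yv[1])),[np.linalg.norm(q[a]-q[b]).round(4) for a,b in("LT RT".split(),"LB RB".split(),"LT LB".split(),"RT RB".split())])
s=[f(p,.049)for p in((60,168),(548,255))];print("lower slot edge",np.round(s,4))
ri=np.array([f(p,.063) for p in((440,404),(495,401),(503,443),(445,447))]);print("rib",ri.round(4).tolist(),ri.mean(0))
# refined line fits on brightness: scan across drain at stations
im=optics.read_camera("top");g=cv2.cvtColor(im,cv2.COLOR_RGB2GRAY).astype(np.float32)
yaw=np.arctan2(-yv[0],yv[1]);ex=np.array([np.cos(yaw),np.sin(yaw)]);ey=np.array([-np.sin(yaw),np.cos(yaw)])
for yy in(-.13,.13,.12,-.12):
    xs=np.arange(-.07,.071,.0025);v=[]
    for x in xs:
        acc=[]
        for d in np.linspace(-.008,.008,9):
            P=c[:2]+ex*x+ey*(yy+d);u=proj("top",[*P,.049]);acc.append(cv2.getRectSubPix(g,(1,1),(float(u[0]),float(u[1])))[0,0])
        v.append(np.mean(acc))
    print(yy,[(round(a*1000,1),int(b)) for a,b in zip(xs,v)])
o=env.observe();print(o["time_s"],o["position"],o["tool_rot"],o["gripper_width"],o["force"])
save("scene","s2.png",(285,180,465,290),4.4)
```

```text
LT [0.6828 0.1938 0.049 ]
RT [ 0.629  -0.0935  0.049 ]
RB [ 0.5326 -0.0781  0.049 ]
LB [0.5891 0.2117 0.049 ]
c [0.6084 0.0585 0.049 ] yaw -10.819689106132708 [np.float64(0.2922), np.float64(0.2953), np.float64(0.0955), np.float64(0.0976)]
lower slot edge [[ 0.6101  0.2028  0.049 ]
 [ 0.5549 -0.0893  0.049 ]]
rib [[0.4653, -0.0231, 0.063], [0.4667, -0.0556, 0.063], [0.4418, -0.06, 0.063], [0.4399, -0.0257, 0.063]] [ 0.45343851 -0.04111319  0.063     ]
-0.13 [(np.float64(-70.0), 132), (np.float64(-67.5), 131), (np.float64(-65.0), 130), (np.float64(-62.5), 131), (np.float64(-60.0), 132), (np.float64(-57.5), 133), (np.float64(-55.0), 130), (np.float64(-52.5), 120), (np.float64(-50.0), 114), (np.float64(-47.5), 143), (np.float64(-45.0), 160), (np.float64(-42.5), 161), (np.float64(-40.0), 160), (np.float64(-37.5), 161), (np.float64(-35.0), 160), (np.float64(-32.5), 154), (np.float64(-30.0), 124), (np.float64(-27.5), 105), (np.float64(-25.0), 143), (np.float64(-22.5), 164), (np.float64(-20.0), 159), (np.float64(-17.5), 156), (np.float64(-15.0), 160), (np.float64(-12.5), 161), (np.float64(-
[... 4611 characters left out ...]
61), (np.float64(17.5), 161), (np.float64(20.0), 161), (np.float64(22.5), 162), (np.float64(25.0), 154), (np.float64(27.5), 142), (np.float64(30.0), 158), (np.float64(32.5), 164), (np.float64(35.0), 161), (np.float64(37.5), 158), (np.float64(40.0), 160), (np.float64(42.5), 163), (np.float64(45.0), 164), (np.float64(47.5), 158), (np.float64(50.0), 144), (np.float64(52.5), 138), (np.float64(55.0), 138), (np.float64(57.5), 138), (np.float64(60.0), 138), (np.float64(62.5), 137), (np.float64(65.0), 136), (np.float64(67.5), 134), (np.float64(70.0), 133)]
1.1 [ 0.24846336 -0.57352183  0.21465226] [ 3.07608677e+00  6.37691052e-01 -1.84733628e-05] 1.0004012908857332 [0.93478672 0.16688529 0.27509773]
```

View pics/s2.png

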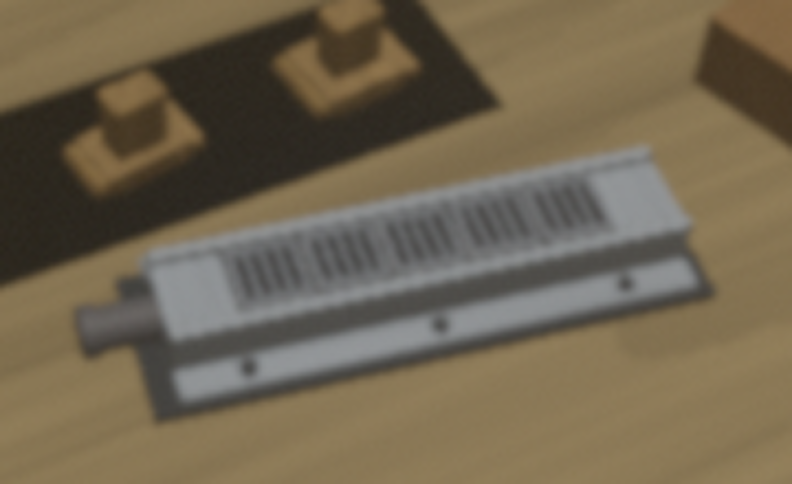

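The scene crop shows the strips with screws sitting low and the channel raised, with its top edges at (178,340)-(690,232) and (150,255)-(650,150). I'll triangulate those at lip height.

Run:
```python
from h import *
yaw=np.radians(-10.8);ex=np.array([np.cos(yaw),np.sin(yaw)]);ey=np.array([-np.sin(yaw),np.cos(yaw)]);c=np.array([.6084,.0585])
F=lambda p,z:ray("scene",(np.array(p)+.5)/4.4-.5+np.array([285,180]),z)[:2]
T=lambda p,z:ray("top",(np.array(p)+.5)/4.2-.5+np.array([212,112]),z)[:2]
S=lambda P:[round(1000*float((P-c)@e),1) for e in(ex,ey)]
for n,p in dict(nearR=(178,340),nearL=(690,232),farR=(146,258),farL=(650,150),farinR=(150,268),farinL=(655,160)).items(): print("scene",n,S(F(p,.049)))
for n,p in dict(screwstripR=(178,403),stripL=(697,288)).items(): print("scene",n,S(F(p,.017)),S(F(p,.006)))
for n,p in dict(nearoutR=(533,255),nearoutL=(45,165)).items(): print("top",n,S(T(p,.049)))
# covers: corners in top crop, z=.049 (proud top)
for n,p in dict(c4=(118,92),c4b=(118,163),c0t=(478,155),c0b=(470,228)).items(): print("cov",n,S(T(p,.049)))
for n,p in dict(c0lo=(240,312),c0hi=(225,252),c4lo=(608,222),c4hi=(598,180)).items(): print("covscene",n,S(F(p,.049)))
# profile from scene across the drain
g=cv2.cvtColor(optics.read_camera("scene"),cv2.COLOR_RGB2GRAY).astype(np.float32)
for yy in(-.12,.12):
    v=[]
    for x in np.arange(-.05,.071,.002):
        v.append(int(np.mean([cv2.getRectSubPix(g,(1,1),tuple(map(float,proj("scene",[*(c+ex*x+ey*(yy+d)),.049]))))[0,0] for d in np.linspace(-.008,.008,9)])))
    print(yy,v)
```

```text
scene nearR [37.6, -143.5]
scene nearL [41.4, 148.9]
scene farR [-20.3, -146.6]
scene farL [-20.5, 153.2]
scene farinR [-13.0, -146.2]
scene farinL [-12.7, 152.8]
scene screwstripR [55.0, -148.5] [47.9, -146.8]
scene stripL [57.2, 152.2] [50.1, 157.9]
top nearoutR [-26.5, -146.3]
top nearoutL [-25.2, 151.2]
cov c4 [26.1, 116.5]
cov c4b [-16.2, 108.6]
cov c0t [27.4, -103.1]
cov c0b [-17.1, -106.1]
covscene c0lo [28.6, -106.8]
covscene c0hi [-12.9, -103.6]
covscene c4lo [22.8, 108.1]
covscene c4hi [-7.2, 115.2]
-0.12 [39, 40, 44, 50, 64, 82, 99, 110, 117, 120, 121, 124, 130, 136, 139, 136, 129, 124, 126, 133, 139, 143, 144, 145, 145, 145, 145, 145, 145, 145, 145, 145, 145, 145, 145, 145, 145, 145, 145, 145, 145, 143, 137, 123, 105, 89, 80, 77, 76, 76, 77, 82, 92, 108, 120, 125, 126, 125, 126, 130, 134]
0.12 [108, 108, 109, 110, 111, 111, 113, 114, 115, 117, 119, 123, 128, 135, 139, 139, 133, 127, 127, 132, 138, 142, 144, 145, 145, 145, 145, 145, 145, 145, 145, 145, 145, 145, 145, 145, 145, 145, 145, 145, 145, 144, 140, 129, 114, 96, 85, 79, 77, 77, 78, 82, 92, 108, 124, 136, 143, 145, 145, 144, 142]
```

send_rows:
  series: "0.017 0.0445 0 0 0 -3 0; 0.034 0.089 0 0 0 -6 0; 0.051 0.1335 0 0 0 -9 0; 0.068 0.178 0 0 0 -12 0; 0.0855 0.2225 0 0 0 -16 0"
  newtons: 50

```text
time_s: 1.7
position: [0.3342, -0.3493, 0.2148]
tool_rot: [3.135, 0.199, 0.0]
force: [0.9, 0.1, 0.4]
gripper_width: 1.002
finger_force: 0.0
```

send_rows:
  series: "0.017 0.0445 0 0 0 0 0; 0.034 0.089 0 0 0 0 0; 0.051 0.1335 0 0 0 0 0; 0.068 0.178 0 0 0 0 0; 0.0855 0.2225 0 0 0 0 0"

```text
time_s: 2.2
position: [0.4198, -0.1267, 0.215]
tool_rot: [3.135, 0.203, 0.001]
force: [0.7, -1.0, 0.2]
gripper_width: 1.0
finger_force: 0.0
```

send_rows:
  series: "0.017 0.044 0 0 0 0 0; 0.0345 0.088 0 0 0 0 0; 0.0345 0.088 -0.045 0 0 0 0; 0.0345 0.088 -0.09 0 0 0 0; 0.0345 0.088 -0.115 0 0 0 0"

```text
time_s: 2.7
position: [0.4531, -0.0397, 0.0974]
tool_rot: [-3.134, -0.205, 0.003]
force: [0.0, 0.3, -0.2]
gripper_width: 1.001
finger_force: 0.0
```

Run:
```python
from h import *
from scipy.spatial.transform import Rotation as Ro
o=env.observe();print(o["time_s"],o["position"],o["force"],o["joint_positions"]);print(Ro.from_rotvec(o["tool_rot"]).as_matrix().round(4).tolist())
save("scene","s3.png",(230,140,430,290),4)
```

```text
2.7 [ 0.45309697 -0.03968336  0.0973651 ] [ 0.04602268  0.29341761 -0.1817796 ] [-2.32702694e-01  4.34705227e-01  2.08760954e+00 -1.63532864e-04
  6.21332377e-01  1.20736396e+00]
[[0.9914, 0.1305, -0.002], [0.1305, -0.9914, 0.0004], [-0.002, -0.0006, -1.0]]
```

View pics/s3.png

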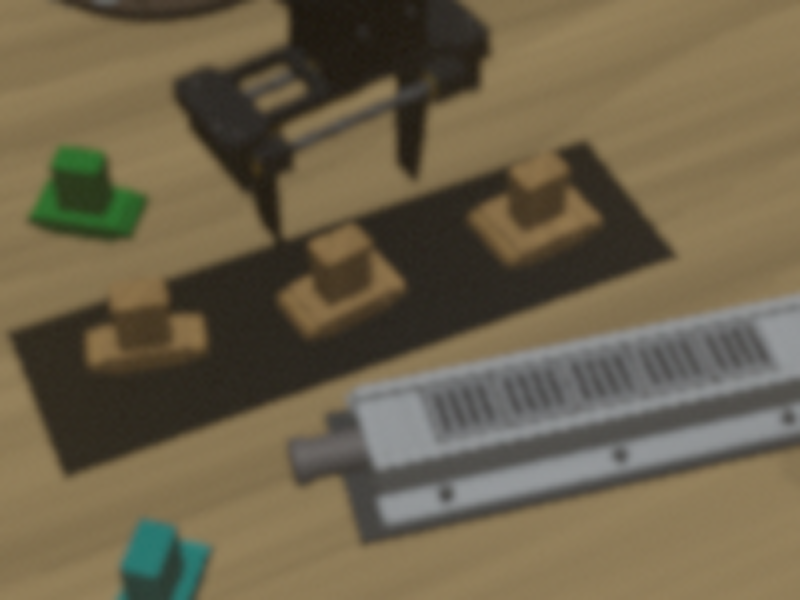

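The open fingers, tips at (275,235) and (412,175), straddle block_mid at (340,270). Going down to grasp.

send_rows:
  series: "0.001 0 -0.035 0 0 0 0; 0.001 0 -0.06 0 0 0 0; 0.001 0 -0.072 0 0 0 0; 0.001 0 -0.072 0 0 0 0.4; 0.001 0 -0.072 0 0 0 0.8"
  newtons: 60

```text
time_s: 3.25
position: [0.4554, -0.0407, 0.0284]
tool_rot: [3.135, 0.203, 0.001]
force: [-0.0, -0.2, 0.5]
gripper_width: 0.885
finger_force: 0.0
```

send_rows:
  series: "0 0 0 0 0 0 0.8; 0 0 0 0 0 0 0.8; 0 0 0 0 0 0 0.8; 0 0 0 0 0 0 0.8; 0 0 0 0 0 0 0.8"

```text
time_s: 3.75
position: [0.455, -0.0405, 0.0278]
tool_rot: [3.135, 0.203, 0.0]
force: [0.4, -0.3, -0.0]
gripper_width: 0.465
finger_force: 0.0
```

send_rows:
  series: "0 0 0 0 0 0 0.8; 0 0 0 0 0 0 0.8; 0 0 0 0 0 0 0.8; 0 0 0 0 0 0 0.8; 0 0 0 0 0 0 0.8"

```text
time_s: 4.25
position: [0.455, -0.0405, 0.0277]
tool_rot: [3.135, 0.203, 0.0]
force: [-0.2, -1.1, 1.8]
gripper_width: 0.377
finger_force: 60.0
```

send_rows:
  series: "0 0 0.03 0 0 0 0.8; 0 0 0.06 0 0 0 0.8; 0.03 -0.01 0.072 0 0 -6 0.8; 0.07 -0.02 0.072 0 0 -12 0.8; 0.1 -0.03 0.072 0 0 -18.4 0.8"

```text
time_s: 4.75
position: [0.557, -0.0709, 0.1004]
tool_rot: [3.126, -0.307, 0.003]
force: [0.2, 0.3, -1.1]
gripper_width: 0.376
finger_force: 60.0
```

send_rows:
  series: "0.025 -0.008 0 0 0 0 0.8; 0.0325 -0.0097 0 0 0 0 0.8; 0.0325 -0.0097 0 0 0 0 0.8; 0.0325 -0.0097 -0.01 0 0 0 0.8; 0.0325 -0.0097 -0.01 0 0 0 0.8"

```text
time_s: 5.25
position: [0.5857, -0.0797, 0.0883]
tool_rot: [-3.127, 0.3, 0.004]
force: [-0.4, -0.9, -0.7]
gripper_width: 0.371
finger_force: 60.0
```

Run:
```python
from h import *
from scipy.spatial.transform import Rotation as Ro
o=env.observe();p=o["position"];print(o["time_s"],p,o["force"],o["torque"],o["joint_positions"]);M=Ro.from_rotvec(o["tool_rot"]).as_matrix();print(M.round(4).tolist(),np.degrees(np.arctan2(-M[1,1],-M[0,1])))
im=optics.read_camera("scene")[:,:,::-1][160:290,250:450].copy();s=4
big=cv2.resize(im,None,fx=s,fy=s,interpolation=cv2.INTER_CUBIC)
def P(X,col):
    u=(proj("scene",X)-[250,160]+.5)*s-.5; cv2.circle(big,tuple(int(round(a)) for a in u),2,col,-1)
def rect(c,yaw,hx,hy,z,col):
    ex=np.array([np.cos(yaw),np.sin(yaw)]);ey=np.array([-np.sin(yaw),np.cos(yaw)])
    for a in np.linspace(-1,1,13):
        for x,y in((a*hx,hy),(a*hx,-hy),(hx,a*hy),(-hx,a*hy)): P([*(c+ex*x+ey*y),z],col)
y=np.radians(-10.9)
rect(np.array([.6143,.0602]),y,.023,.15,.049,(0,0,255))
rect(p[:2],y,.020,.039,p[2]-.0247+.016,(0,255,0))
rect(p[:2],y,.012,.018,p[2]-.0247+.060,(255,0,0))
cv2.imwrite("pics/s4.png",big)
```

```text
5.25 [ 0.58573651 -0.07965325  0.08831293] [-0.36646229 -0.8831823  -0.69932024] [ 0.05799515  0.02989165 -0.03603739] [-2.46826502e-01  5.95988015e-01  1.76428110e+00 -1.42784437e-04
  7.84173018e-01  1.51533854e+00]
[[0.9818, -0.1901, -0.0028], [-0.1901, -0.9818, 0.0006], [-0.0029, -0.0001, -1.0]] 79.04117569564504
```

View pics/s4.png

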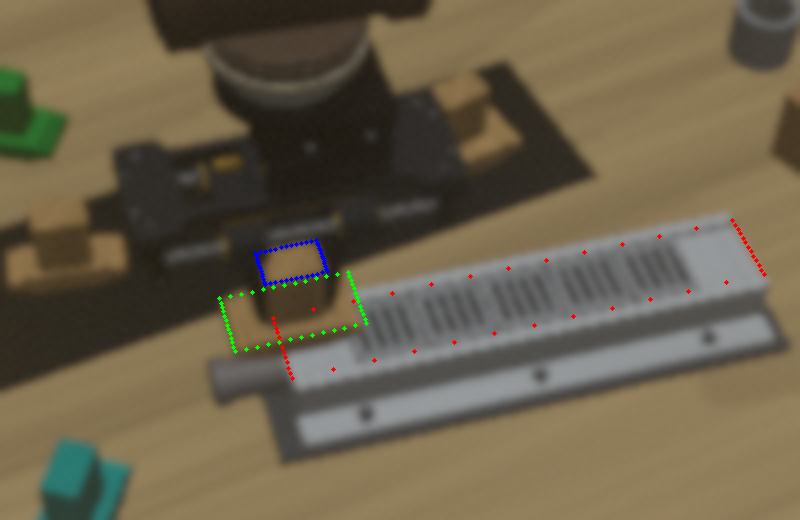

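The projected model overlays agree: slot in red, block sole in green at (290,310), rib top in blue. Lowering carefully.

send_rows:
  series: "0 0 -0.006 0 0 0 0.8; 0 0 -0.011 0 0 0 0.8; 0 0 -0.015 0 0 0 0.8; 0 0 -0.0175 0 0 0 0.8; 0 0 -0.0175 0 0 0 0.8"

```text
time_s: 5.8
position: [0.5873, -0.0802, 0.0717]
tool_rot: [-3.127, 0.301, 0.001]
force: [-0.4, -0.1, -0.7]
gripper_width: 0.373
finger_force: 60.0
```

send_rows:
  series: "0 0 -0.0015 0 0 0 0.8; 0 0 -0.003 0 0 0 0.8; 0 0 -0.004 0 0 0 0.8; 0 0 -0.0045 0 0 0 0.8; 0 0 -0.0045 0 0 0 0.8"

```text
time_s: 6.3
position: [0.5875, -0.0802, 0.068]
tool_rot: [3.127, -0.3, 0.0]
force: [-1.1, 0.2, 5.1]
gripper_width: 0.374
finger_force: 60.0
```

send_rows:
  series: "0 0 -0.001 0 0 0 0.8; 0 0 -0.002 0 0 0 0.8; 0 0 -0.002 0 0 0 0.8; 0.0004 0.002 -0.002 0 0 0 0.8; 0.0011 0.0059 -0.002 0 0 0 0.8"

```text
time_s: 6.8
position: [0.5894, -0.0753, 0.067]
tool_rot: [3.126, -0.3, 0.004]
force: [-1.5, -6.5, 11.4]
gripper_width: 0.374
finger_force: 60.0
```

send_rows:
  series: "0.0006 0.003 0 0 0 0 0.8; 0.0011 0.0059 0 0 0 0 0.8; 0.0017 0.0088 0 0 0 0 0.8; 0.0023 0.0118 0 0 0 0 0.8; 0.0028 0.0147 0 0 0 0 0.8"

```text
time_s: 7.3
position: [0.5924, -0.0605, 0.0671]
tool_rot: [3.126, -0.3, 0.005]
force: [-1.3, -5.2, 10.7]
gripper_width: 0.376
finger_force: 60.0
```

send_rows:
  series: "0.0006 0.003 -0.0007 0 0 0 0.8; 0.0011 0.0059 -0.0014 0 0 0 0.8; 0.0017 0.0088 -0.0014 0 0 0 0.8; 0.0023 0.0118 -0.0014 0 0 0 0.8; 0.0028 0.0147 -0.0014 0 0 0 0.8"

```text
time_s: 7.8
position: [0.5955, -0.0461, 0.0662]
tool_rot: [3.125, -0.3, 0.006]
force: [-2.4, -6.7, 16.1]
gripper_width: 0.377
finger_force: 60.0
```

send_rows:
  series: "0.0006 0.003 0 0 0 0 0.8; 0.0011 0.0059 0 0 0 0 0.8; 0.0017 0.0088 0 0 0 0 0.8; 0.0023 0.0118 0 0 0 0 0.8; 0.0028 0.0147 0 0 0 0 0.8"

```text
time_s: 8.3
position: [0.5983, -0.0316, 0.0662]
tool_rot: [3.125, -0.3, 0.006]
force: [-1.8, -9.0, 15.9]
gripper_width: 0.375
finger_force: 60.0
```

send_rows:
  series: "0.0006 0.003 -0.0003 0 0 0 0.8; 0.0011 0.0059 -0.0005 0 0 0 0.8; 0.0017 0.0088 -0.0005 0 0 0 0.8; 0.0023 0.0118 -0.0005 0 0 0 0.8; 0.0028 0.0147 -0.0005 0 0 0 0.8"

```text
time_s: 8.8
position: [0.6013, -0.0167, 0.0659]
tool_rot: [3.126, -0.3, 0.007]
force: [-0.5, -7.6, 17.9]
gripper_width: 0.373
finger_force: 60.0
```

send_rows:
  series: "0.0006 0.003 0 0 0 0 0.8; 0.0011 0.0059 0 0 0 0 0.8; 0.0017 0.0088 0 0 0 0 0.8; 0.0023 0.0118 0 0 0 0 0.8; 0.0028 0.0147 0 0 0 0 0.8"

```text
time_s: 9.3
position: [0.604, -0.002, 0.0659]
tool_rot: [3.126, -0.3, 0.007]
force: [-1.4, -8.1, 18.2]
gripper_width: 0.375
finger_force: 60.0
```

send_rows:
  series: "0.0006 0.003 0 0 0 0 0.8; 0.0011 0.0059 0 0 0 0 0.8; 0.0017 0.0088 0 0 0 0 0.8; 0.0023 0.0118 0 0 0 0 0.8; 0.0028 0.0147 0 0 0 0 0.8"

```text
time_s: 9.8
position: [0.6068, 0.0125, 0.0659]
tool_rot: [3.125, -0.3, 0.007]
force: [-1.9, -10.5, 17.3]
gripper_width: 0.374
finger_force: 60.0
```

send_rows:
  series: "0.0006 0.003 0 0 0 0 0.8; 0.0011 0.0059 0 0 0 0 0.8; 0.0017 0.0088 0 0 0 0 0.8; 0.0023 0.0118 0 0 0 0 0.8; 0.0028 0.0147 0 0 0 0 0.8"

```text
time_s: 10.3
position: [0.6096, 0.0275, 0.0659]
tool_rot: [3.126, -0.3, 0.007]
force: [-0.5, -6.9, 17.8]
gripper_width: 0.376
finger_force: 60.0
```

send_rows:
  series: "0.0006 0.003 0 0 0 0 0.8; 0.0011 0.0059 0 0 0 0 0.8; 0.0017 0.0088 0 0 0 0 0.8; 0.0023 0.0118 0 0 0 0 0.8; 0.0028 0.0147 0 0 0 0 0.8"

```text
time_s: 10.8
position: [0.6124, 0.0422, 0.0659]
tool_rot: [3.126, -0.3, 0.007]
force: [-1.1, -8.8, 17.7]
gripper_width: 0.374
finger_force: 60.0
```

send_rows:
  series: "0.0006 0.003 0 0 0 0 0.8; 0.0011 0.0059 0 0 0 0 0.8; 0.0017 0.0088 0 0 0 0 0.8; 0.0023 0.0118 0 0 0 0 0.8; 0.0028 0.0147 0 0 0 0 0.8"

```text
time_s: 11.3
position: [0.6151, 0.0567, 0.0659]
tool_rot: [3.126, -0.3, 0.006]
force: [-1.7, -10.9, 18.1]
gripper_width: 0.375
finger_force: 60.0
```

send_rows:
  series: "0.0006 0.003 0 0 0 0 0.8; 0.0011 0.0059 0 0 0 0 0.8; 0.0017 0.0088 0 0 0 0 0.8; 0.0023 0.0118 0 0 0 0 0.8; 0.0028 0.0147 0 0 0 0 0.8"

```text
time_s: 11.8
position: [0.618, 0.0717, 0.0659]
tool_rot: [3.126, -0.3, 0.006]
force: [-0.6, -7.4, 17.8]
gripper_width: 0.374
finger_force: 60.0
```

Steady at about 18 N. Continuing.

send_rows:
  series: "0.0006 0.003 0 0 0 0 0.8; 0.0011 0.0059 0 0 0 0 0.8; 0.0017 0.0088 0 0 0 0 0.8; 0.0023 0.0118 0 0 0 0 0.8; 0.0028 0.0147 0 0 0 0 0.8"

```text
time_s: 12.3
position: [0.6207, 0.0863, 0.0659]
tool_rot: [3.126, -0.3, 0.006]
force: [-1.6, -8.8, 17.5]
gripper_width: 0.377
finger_force: 60.0
```

send_rows:
  series: "0.0006 0.003 0 0 0 0 0.8; 0.0011 0.0059 0 0 0 0 0.8; 0.0017 0.0088 0 0 0 0 0.8; 0.0023 0.0118 0 0 0 0 0.8; 0.0028 0.0147 0 0 0 0 0.8"

```text
time_s: 12.8
position: [0.6234, 0.1008, 0.0659]
tool_rot: [3.126, -0.3, 0.006]
force: [-2.8, -11.1, 18.9]
gripper_width: 0.378
finger_force: 60.0
```

send_rows:
  series: "0.0006 0.003 0 0 0 0 0.8; 0.0011 0.0059 0 0 0 0 0.8; 0.0017 0.0088 0 0 0 0 0.8; 0.0023 0.0118 0 0 0 0 0.8; 0.0028 0.0147 0 0 0 0 0.8"

```text
time_s: 13.3
position: [0.6263, 0.1159, 0.066]
tool_rot: [3.126, -0.3, 0.006]
force: [-1.7, -7.8, 16.8]
gripper_width: 0.375
finger_force: 60.0
```

send_rows:
  series: "0.0006 0.003 0 0 0 0 0.8; 0.0011 0.0059 0 0 0 0 0.8; 0.0017 0.0088 0 0 0 0 0.8; 0.0023 0.0118 0 0 0 0 0.8; 0.0028 0.0147 0 0 0 0 0.8"

```text
time_s: 13.8
position: [0.6291, 0.1305, 0.066]
tool_rot: [3.126, -0.3, 0.006]
force: [-1.8, -8.3, 17.3]
gripper_width: 0.375
finger_force: 60.0
```

send_rows:
  series: "0.0006 0.003 0 0 0 0 0.8; 0.0011 0.0059 0 0 0 0 0.8; 0.0017 0.0088 0 0 0 0 0.8; 0.0023 0.0118 0 0 0 0 0.8; 0.0028 0.0147 0 0 0 0 0.8"

```text
time_s: 14.3
position: [0.6318, 0.1452, 0.0659]
tool_rot: [3.126, -0.3, 0.006]
force: [-1.7, -8.0, 17.8]
gripper_width: 0.378
finger_force: 60.0
```

send_rows:
  series: "0.0006 0.003 0 0 0 0 0.8; 0.0011 0.0059 0 0 0 0 0.8; 0.0017 0.0088 0 0 0 0 0.8; 0.0023 0.0118 0 0 0 0 0.8; 0.0028 0.0147 0 0 0 0 0.8"

```text
time_s: 14.8
position: [0.6348, 0.1601, 0.0661]
tool_rot: [3.127, -0.3, 0.006]
force: [-0.2, -7.1, 17.1]
gripper_width: 0.377
finger_force: 60.0
```

send_rows:
  series: "0.0006 0.003 0 0 0 0 0.8; 0.0011 0.0059 0 0 0 0 0.8; 0.0017 0.0088 0 0 0 0 0.8; 0.0023 0.0118 0 0 0 0 0.8; 0.0028 0.0147 0 0 0 0 0.8"

```text
time_s: 15.3
position: [0.6376, 0.1748, 0.0661]
tool_rot: [3.127, -0.3, 0.006]
force: [-1.2, -7.8, 17.8]
gripper_width: 0.375
finger_force: 60.0
```

send_rows:
  series: "0.0006 0.003 0 0 0 0 0.8; 0.0011 0.0059 0 0 0 0 0.8; 0.0017 0.0088 0 0 0 0 0.8; 0.0021 0.011 0 0 0 0 0.8; 0.0021 0.011 0 0 0 0 0.8"

```text
time_s: 15.8
position: [0.6396, 0.186, 0.0661]
tool_rot: [3.127, -0.3, 0.006]
force: [-1.3, -4.1, 17.1]
gripper_width: 0.374
finger_force: 60.0
```

send_rows:
  series: "0 0 0.002 0 0 0 0.8; 0 0 0.006 0 0 0 0.8; 0 0 0.015 0 0 0 0.8; 0 0 0.035 0 0 0 0.8; 0 0 0.055 0 0 0 0.8"

```text
time_s: 16.3
position: [0.6379, 0.1867, 0.1192]
tool_rot: [3.127, -0.3, -0.002]
force: [-0.5, -0.2, -0.9]
gripper_width: 0.38
finger_force: 60.0
```

send_rows:
  series: "-0.026 -0.032 0 0 0 3 0.8; -0.052 -0.065 0 0 0 6 0.8; -0.078 -0.097 0 0 0 9 0.8; -0.104 -0.13 0 0 0 12 0.8; -0.13 -0.162 0 0 0 15 0.8"

```text
time_s: 16.8
position: [0.507, 0.0237, 0.1191]
tool_rot: [3.139, 0.114, 0.0]
force: [0.9, -1.2, -0.9]
gripper_width: 0.375
finger_force: 60.0
```

send_rows:
  series: "-0.026 -0.032 0 0 0 3.4 0.8; -0.052 -0.065 0 0 0 3.4 0.8; -0.052 -0.065 -0.03 0 0 3.4 0.8; -0.052 -0.065 -0.06 0 0 3.4 0.8; -0.052 -0.065 -0.075 0 0 3.4 0.8"

```text
time_s: 17.3
position: [0.4556, -0.0406, 0.0424]
tool_rot: [-3.135, -0.202, 0.002]
force: [0.5, -0.0, -0.3]
gripper_width: 0.376
finger_force: 60.0
```

Run:
```python
from h import *
o=env.observe();print(o["time_s"],o["position"],o["tool_rot"])
save("scene","s5.png",(230,140,460,300),3.4)
```

```text
17.3 [ 0.45559951 -0.04057449  0.04243802] [-3.13466688e+00 -2.01959444e-01  2.24834090e-03]
```

View pics/s5.png

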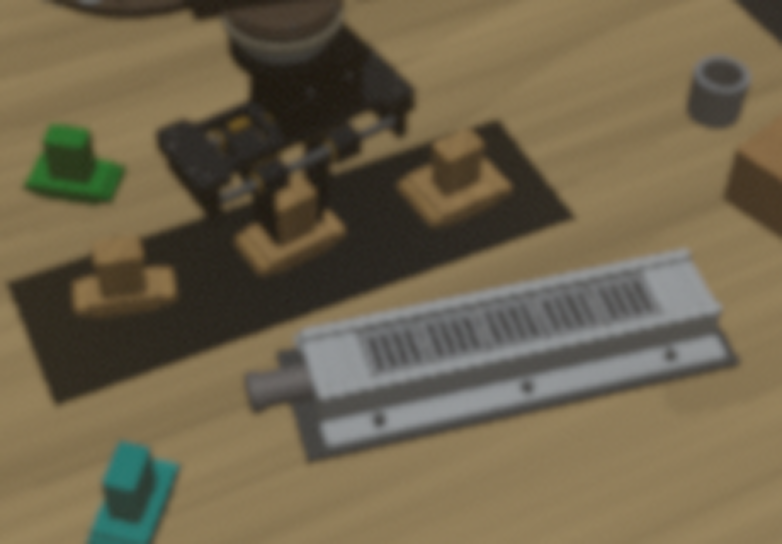

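The covers at (370-655, 295-350) all lie flush and even. The block hangs upright over its old spot on the mat at (290,240). Setting it down.

send_rows:
  series: "0 0 -0.006 0 0 0 0.8; 0 0 -0.011 0 0 0 0.8; 0 0 -0.0135 0 0 0 0.8; 0 0 -0.015 0 0 0 0.8; 0 0 -0.015 0 0 0 0.8"

```text
time_s: 17.85
position: [0.4564, -0.0404, 0.029]
tool_rot: [3.135, 0.204, 0.001]
force: [0.5, -0.1, -0.4]
gripper_width: 0.373
finger_force: 60.0
```

send_rows:
  series: "0 0 -0.0005 0 0 0 0.8; 0 0 -0.001 0 0 0 0.8; 0 0 -0.0013 0 0 0 0.8; 0 0 -0.0013 0 0 0 0.8; 0 0 -0.0013 0 0 0 0.8"

```text
time_s: 18.35
position: [0.4564, -0.0404, 0.0277]
tool_rot: [3.135, 0.203, 0.001]
force: [-0.8, -0.0, 5.0]
gripper_width: 0.374
finger_force: 60.0
```

send_rows:
  series: "0 0 0 0 0 0 0.5; 0 0 0 0 0 0 0.3; 0 0 0 0 0 0 0.1; 0 0 0 0 0 0 0; 0 0 0 0 0 0 0"

```text
time_s: 18.85
position: [0.4562, -0.0404, 0.0274]
tool_rot: [3.135, 0.203, -0.0]
force: [-0.1, -0.6, 0.4]
gripper_width: 0.737
finger_force: 0.0
```

send_rows:
  series: "0 0 0 0 0 0 0; 0 0 0 0 0 0 0; 0 0 0 0 0 0 0; 0 0 0 0 0 0 0; 0 0 0 0 0 0 0"

```text
time_s: 19.35
position: [0.4563, -0.0404, 0.0275]
tool_rot: [3.135, 0.203, -0.0]
force: [-0.4, -0.6, -0.5]
gripper_width: 0.994
finger_force: 0.0
```

Retreat straight up, then away to the -y side so the top camera sees everything.

send_rows:
  series: "0 0 0.02 0 0 0 0; 0 0 0.06 0 0 0 0; 0 0 0.1 0 0 0 0; 0 0 0.14 0 0 0 0; 0 0 0.18 0 0 0 0"

```text
time_s: 19.85
position: [0.4559, -0.0403, 0.2092]
tool_rot: [3.135, 0.203, 0.0]
force: [0.2, 0.4, -1.1]
gripper_width: 1.0
finger_force: 0.0
```

send_rows:
  series: "-0.017 -0.0445 0 0 0 0 0; -0.034 -0.089 0 0 0 0 0; -0.051 -0.1335 0 0 0 0 0; -0.068 -0.178 0 0 0 0 0; -0.0855 -0.2225 0 0 0 0 0"

```text
time_s: 20.35
position: [0.3697, -0.2645, 0.2077]
tool_rot: [3.135, 0.204, 0.0]
force: [1.6, -0.3, -0.3]
gripper_width: 1.002
finger_force: 0.0
```

send_rows:
  series: "-0.017 -0.0445 0 0 0 0 0; -0.034 -0.089 0 0 0 0 0; -0.051 -0.1335 0 0 0 0 0; -0.068 -0.178 0 0 0 0 0; -0.068 -0.178 0 0 0 0 0"

```text
time_s: 20.85
position: [0.3008, -0.4452, 0.207]
tool_rot: [3.134, 0.197, -0.0]
force: [0.2, 1.2, 0.0]
gripper_width: 1.002
finger_force: 0.0
```

Run:
```python
from h import *
a=optics.read_camera("top")[112:252,212:402,::-1];a=cv2.resize(a,None,fx=2,fy=2,interpolation=2)
b=optics.read_camera("scene")[140:280,240:460,::-1];b=cv2.resize(b,None,fx=3,fy=2*1.5,interpolation=2)
a=cv2.resize(a,(285,210));o=np.zeros((420+210-30,660,3),np.uint8);o[:420,:]=b;o[420:600,:285]=a[:180]
# top enlarged separately on right
o[420:600,300:660]=cv2.resize(optics.read_camera("top")[118:188,220:360,::-1],(360,180),interpolation=2)
cv2.imwrite("pics/f.png",o)
```

```text
(no output)
```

View pics/f.png

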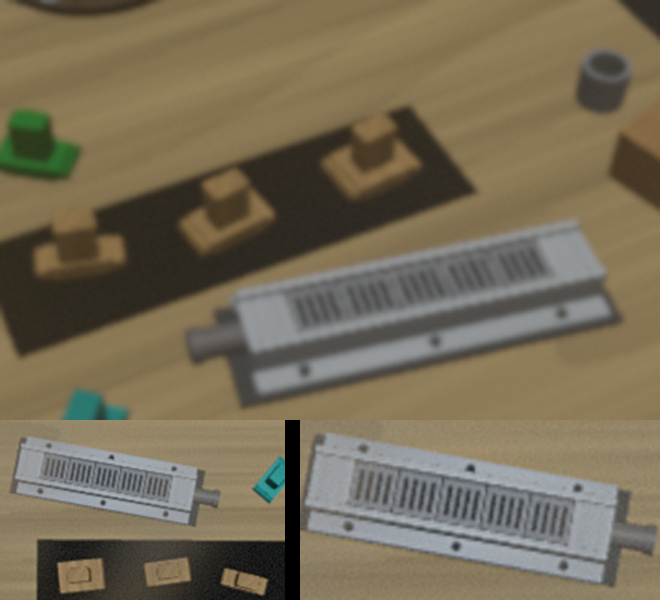

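The block stands upright on the mat at (227,210). All five covers at (290-550, 240-330) look even and flush, and nothing else has been moved. Handing in.

```bash
python3 -c "
from cell import env
print(env.job_done())"
```

```text
the job is handed in; nothing more can be done
None
```

I handed the job in at about 21 s: one pass with the 40 mm block at about 16–18 N (10–11 N over the outlet-end landing), all five covers look flush in the final pictures, and the block stands back on the mat; the hand-in returned no verdict.

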